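# Square the swage block to the bench stop

## Robot

A 6-joint arm with a two-finger parallel gripper is mounted at the origin on the work surface. World frame = base frame: x ahead of the robot, y to its left, z up, the work surface at z = 0. Lengths are in m, angles in rad, forces in N, time in s.
With the tool pointing down it reaches from about 0.375 to 0.975 m from the base axis. Payload 3.8 kg.
Tool frame: the origin (TCP) lies at the very end of the fingers, on their centre line; the grasp point (between the pads) lies 19 mm behind it (bot.pinch_z is the distance from the TCP to the grasp point, in m); x points along the fingers, y is the direction in which the jaws open and shut, and the axes are right-handed (so a half turn about x gives the same grasp; the last joint's range is limited). The gripper opens to 85 mm and grips with 20 to 120 N. Pads are 22 mm wide; open, the fingers measure 114 mm over their backs; the gripper's body (76 mm by 85 mm) begins 54 mm behind the grasp point. The pads swing forward as they close: fully open they stand 13 mm farther back than shut.
Start: joints at [-1.284, 0.264, 1.604, -0, 1.274, -0.037], TCP at [0.215, -0.64, 0.231] pointing down, gripper open.
Joint ranges: [-2.63, 2.63], [-0.94, 2.18], [0.31, 2.57], [-1.31, 4.45], [0, 2.66], [-2.55, 2.55]. Speed limits (rad/s): [2.57, 2.57, 3.14, 3.14, 3.14, 3.14].

## Interface

Orientations are given as a rotation vector (axis times angle).
In Python, from workcell import monitor, imaging, finish_job, bot gives the robot as it stands.
- The arm moves only by the tool jog_arm, never from a script. Its argument "rows" is a list of rows, each a list of 7 numbers: the shift along the tool's x, y, z in m, then the turn, a rotation vector about the tool's x, y, z in rad, then the opening in per cent of the stroke, from 0 (shut) to 100 (fully open). A call has 1 to 20 rows; each row is the pose to reach, as a shift and turn from the pose measured when the call began, along the tool's axes at that moment; what a row does not reach only later rows make up. A row lasts 1/10 s, in which the tool goes at most 50 mm and 8.59 degrees, less where a joint would pass 70% of its speed; a pose out of reach is approached as far as the arm can. A call with a gripper value outside its range is refused whole. The fingers move at their own pace and stop on an object; "force" is the grip in N (left out, the last holds). Time passes only in rows, so rows that repeat a pose let the fingers close. It gives the time, the measured TCP pose, the force and the opening at its end, in the units of the state.
- monitor.read_state(): the state, without advancing time (a new reading comes with each control period).
- imaging.read_camera(name): name is "side" or "top" or "wrist"; returns the picture (480x640x3 uint8, blue, green, red); there is no depth.
- imaging.camera_params(name): a dict with "fx", "fy", "cx", "cy" (pixels), "T" (4x4, takes a point from camera to world coordinates); the wrist camera has in their place "T_tool_cam" (4x4, takes a point from camera to tool coordinates, whose origin is the TCP and whose axes are the tool frame's). Camera axes: x right, y down, z forward; pixel columns grow to the right and rows downward; lengths in m; the calibration is good to about 2 mm. A picture is of the moment at which its call begins: read the wrist's pose just before it. camera_params takes no time and is no camera call.
- finish_job(): hands the job in, once; it reports no verdict.
The state is a dict: "time": time; "q": joint angles; "joint_vel": joint speeds; "joint_torque": joint torques, N m; "tool_pos": TCP position; "tcp_rot": TCP orientation; "wrist_force": force on the tool from outside, world axes, zero at the start; "torque": the same for the moment, N m; "width": opening from 0.0 (shut) to 1.0 (fully open).
Only numpy, scipy, OpenCV 4.12 (cv2) and the standard library are available. Lean on these libraries where they do the work, as an engineer would, in place of code of your own. Each camera call takes 0.05 s, during which the arm holds its last target. There are 200 camera calls.

## Task

Walk the heavy grooved swage block round, pushing it with the fingertips at one corner or another as it needs, until one of its long sides lies flat against the working face of the steel fence and no part of it hangs past either end of the fence. Push it along the bench in easy pushes: do not lift, tip, knock or pinch it, and leave the other tools where they are. Then take the hand away.

Things in the scene. Friction and masses are not known exactly. Their poses are not given: they have to be found in the camera images.
- swage_block: loose steel swage block, 92 mm long (its x axis), 56 mm wide (y), 28 mm high, about 0.9 kg; plain upright sides, five half-round grooves of different widths across its top (along y). Origin: centre of its underside, which bears on its middle 50 x 34 mm. Either long side may meet the fence. Friction on the bench about 0.6: 4 to 8 N slide it
- fence: the fence, a bench stop of dark steel angle bolted to the bench, fixed: 136 mm long (its y axis), upright leg 25 mm high and 6 mm thick, flat leg 6 mm thick reaching 50 mm behind the working face, with two bolt heads up to 20 mm high on it. Origin: at bench level, middle of the working face; the face is the upright plane x = 0 of its frame and looks along its -x axis, towards the block, roughly towards the robot
- hammer: a hammer lying flat, wooden handle, 240 mm long, 80 mm across the head, 26 mm high; origin under its middle. Leave it alone
- punch: a doming punch standing on end, steel, 71 mm high, 21 mm in diameter; origin under its foot. Leave it alone
- bowl: a small open copper bowl, 84 mm across the rim, 32 mm high; origin under its foot. Leave it alone
- ring: a brass bezel ring lying flat, 48 mm across, 18 mm high; origin under its centre. Leave it alone
- pliers: green-handled pliers lying flat, about 140 mm long, 60 mm wide, 12 mm high; origin under the joint. Leave it alone
- tin: an open dark tin cup, 60 mm across, 50 mm high; origin under its foot. Leave it alone
- flux: a white plastic bottle standing up, 48 mm across, 110 mm high; origin under its foot. Leave it alone
Not all that is in view belongs to the job. What is shaped like the fence but green or pink is not meant.

How it is judged:
By the outcome, as a careful person would: the job done as asked, in the order asked, and still so for the second after the job is handed in, with the robot touching nothing.
It also fails if it takes over 72 s, if anything falls off the work surface, if the arm or the gripper's body presses on something with over 40 N, if the wrist force passes 120 N, or if a joint passes its speed limit or range.

## Working session

There is one attempt and no reset: what is moved stays moved. The work goes in short steps, Python scripts to look and compute and a tool call to move; the robot and the scene stay as the last step left them, time stands still between calls to the robot, and variables do not carry over. Pictures are saved under pics/ and viewed, about 8 in all and at most 12, crops included, and the job is handed in when it is done.

Besides the shell and the picture viewer there is one more tool, called after "Request:" in YAML: its name, and indented under it one key for each argument. jog_arm: Moves the arm, as the interface text tells. Its arguments: {"type":"object","properties":{"rows":{"type":"array","items":{"type":"array","items":{"type":"number"}}},"force":{"type":"number"}},"required":["rows"]}

```bash
mkdir -p pics; ls
cat > h.py <<'E'
import numpy as np, cv2
from scipy.spatial.transform import Rotation as R
from workcell import monitor, imaging, finish_job, bot
def ray(cam,uv,z,T=None):
    p=imaging.camera_params(cam); T=p["T"] if T is None else T
    T=np.array(T); uv=np.atleast_2d(np.array(uv,float))
    d=np.c_[(uv[:,0]-p["cx"])/p["fx"],(uv[:,1]-p["cy"])/p["fy"],np.ones(len(uv))]@T[:3,:3].T
    o=T[:3,3]; return o+d*((z-o[2])/d[:,2])[:,None]
def proj(cam,P,T=None):
    p=imaging.camera_params(cam); T=np.array(p["T"] if T is None else T)
    q=(np.atleast_2d(P)-T[:3,3])@T[:3,:3]
    return np.c_[q[:,0]/q[:,2]*p["fx"]+p["cx"],q[:,1]/q[:,2]*p["fy"]+p["cy"]]
def wristT(s):
    M=np.eye(4);M[:3,:3]=R.from_rotvec(s["tcp_rot"]).as_matrix();M[:3,3]=s["tool_pos"]
    return M@np.array(imaging.camera_params("wrist")["T_tool_cam"])
E
python3 - <<'E'
from h import *
s=monitor.read_state();print(s["tool_pos"],s["tcp_rot"],s["wrist_force"],s["width"]);print(R.from_rotvec(s["tcp_rot"]).as_matrix().round(3))
for c in("top","side"):
    cv2.imwrite(f"pics/{c}0.png",imaging.read_camera(c));print(c,imaging.camera_params(c))
print(imaging.camera_params("wrist"))
E
```

```text
pics
[ 0.21458257 -0.6392164   0.22997006] [ 2.04697907  0.33669298 -2.04745609] [ 0.93130435 -0.25195683 -0.11886529] 1.0004417743557246
[[-0.001  0.318 -0.948]
 [ 0.002 -0.948 -0.318]
 [-1.    -0.002 -0.   ]]
top {'fx': 532.7165233505677, 'fy': 532.7165233505677, 'cx': 325.01399487331526, 'cy': 244.17932287554822, 'T': array([[-0.00284088, -0.99143608,  0.13056199,  0.40814379],
       [-0.99997301,  0.00370114,  0.00634668,  0.01896845],
       [-0.00677555, -0.13054044, -0.99141983,  1.14834359],
       [ 0.        ,  0.        ,  0.        ,  1.        ]])}
side {'fx': 559.9253270021215, 'fy': 559.9253270021215, 'cx': 313.4192817871666, 'cy': 233.44247843215518, 'T': array([[-0.98946563, -0.06441987,  0.12964511,  0.40448117],
       [-0.14425681,  0.51393682, -0.84561157,  0.86612802],
       [-0.01215521, -0.85540577, -0.51781582,  0.57262189],
       [ 0.        ,  0.        ,  0.        ,  1.        ]])}
{'fx': 417.4078649101664, 'fy': 417.4078649101664, 'cx': 316.86149538457585, 'cy': 239.85107778812986, 'T_tool_cam': array([[-4.44207905e-04, -2.92810442e-01,  9.56170407e-01,
        -1.43626597e-01],
       [ 9.99999120e-01, -1.32511271e-03,  5.87768412e-05,
         3.06024294e-04],
       [ 1.24982309e-03,  9.56169592e-01,  2.92810773e-01,
        -7.49732058e-02],
       [ 0.00000000e+00,  0.00000000e+00,  0.00000000e+00,
         1.00000000e+00]])}
```

View pics/top0.png

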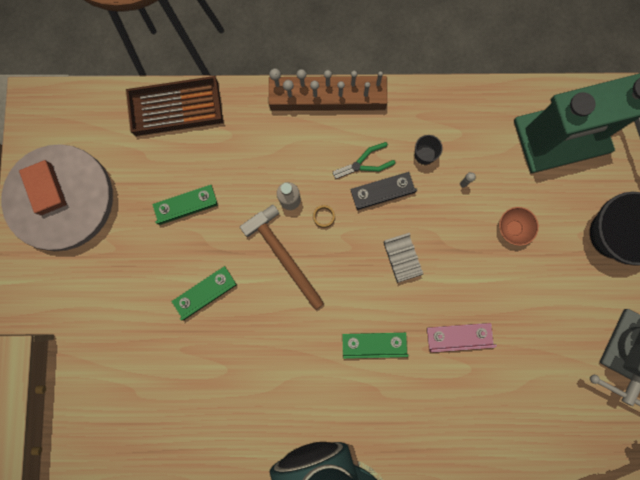

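View pics/side0.png

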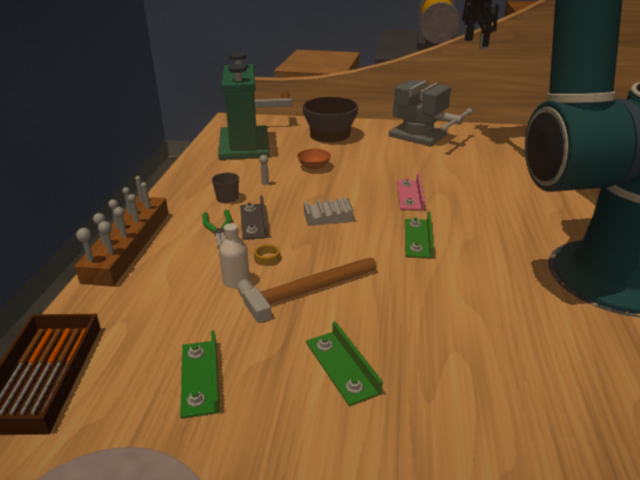

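The top view shows the dark fence at about (351–416, 175–210), with its face on the lower edge, towards the robot. The block is at about (403, 259) with its long axis nearly square to the face. The hammer is to its left and the bowl to its right.

```bash
cat >> h.py <<'E'
def maskrect(im,lo,hi,box):
    x0,y0,x1,y1=box; hsv=cv2.cvtColor(im,cv2.COLOR_BGR2HSV)
    m=cv2.inRange(hsv,lo,hi); k=np.zeros_like(m);k[y0:y1,x0:x1]=m[y0:y1,x0:x1]
    k=cv2.morphologyEx(k,cv2.MORPH_CLOSE,np.ones((5,5)))
    c=max(cv2.findContours(k,cv2.RETR_EXTERNAL,cv2.CHAIN_APPROX_NONE)[0],key=cv2.contourArea)
    return c[:,0,:],cv2.boxPoints(cv2.minAreaRect(c))
E
python3 - <<'E'
from h import *
im=cv2.imread("pics/top0.png");hsv=cv2.cvtColor(im,cv2.COLOR_BGR2HSV)
for p in [(395,245),(403,258),(415,275),(385,190),(372,204),(440,260),(380,230),(320,297),(405,208)]: print(p,hsv[p[1],p[0]])
for n,lo,hi,box,z in(("block",(0,0,70),(180,70,255),(375,225,435,290),.028),("fence",(0,0,0),(180,110,95),(340,165,425,215),.025)):
    c,b=maskrect(im,lo,hi,box); w=ray("top",b,z); print(n,b.round(1).tolist(),w.round(4).tolist(),np.linalg.norm(np.diff(w,axis=0),axis=1))
    cv2.drawContours(im,[b.astype(int)],0,(0,0,255),1)
cv2.imwrite("pics/crop0.png",cv2.resize(im[130:310,300:500],None,fx=4,fy=3.3*4/3.3,interpolation=cv2.INTER_CUBIC)[:600])
E
```

```text
(395, 245) [ 20  37 164]
(403, 258) [ 20  39 138]
(415, 275) [ 21  38 136]
(385, 190) [20 21 74]
(372, 204) [15 26 39]
(440, 260) [ 16 111 168]
(380, 230) [ 19 106 168]
(320, 297) [ 18 107 121]
(405, 208) [ 15 118 164]
block [[382.8999938964844, 240.6999969482422], [409.0, 232.0], [422.8999938964844, 273.70001220703125], [396.79998779296875, 282.3999938964844]] [[0.5627, -0.0967, 0.028], [0.5811, -0.1524, 0.028], [0.4923, -0.1796, 0.028], [0.4742, -0.1243, 0.028]] [0.05872537 0.09288731 0.05811229]
fence [[350.0, 188.6999969482422], [410.70001220703125, 171.0], [417.1000061035156, 192.89999389648438], [356.3999938964844, 210.60000610351562]] [[0.6765, -0.0281, 0.025], [0.7151, -0.1598, 0.025], [0.6666, -0.1724, 0.025], [0.6284, -0.0414, 0.025]] [0.13721059 0.05012889 0.13644416]
```

View pics/crop0.png

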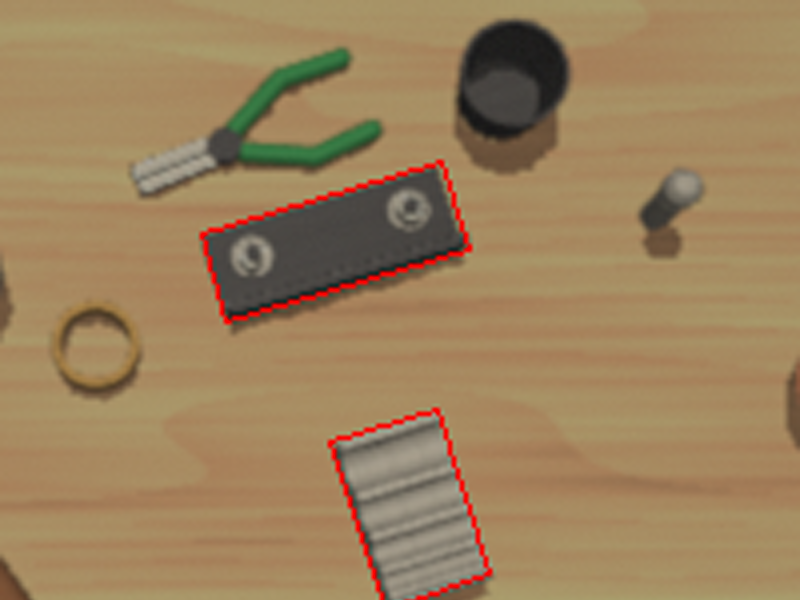

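Request:
jog_arm:
  rows:
    - [0.04, -0.435, -0.4255, -1.55, 0, 0, 0]
    - [0.04, -0.435, -0.4255, -1.55, 0, 0, 0]
    - [0.04, -0.435, -0.4255, -1.55, 0, 0, 0]
    - [0.04, -0.435, -0.4255, -1.55, 0, 0, 0]
    - [0.04, -0.435, -0.4255, -1.55, 0, 0, 0]
    - [0.04, -0.435, -0.4255, -1.55, 0, 0, 0]
    - [0.04, -0.435, -0.4255, -1.55, 0, 0, 0]
    - [0.04, -0.435, -0.4255, -1.55, 0, 0, 0]
    - [0.04, -0.435, -0.4255, -1.55, 0, 0, 0]
    - [0.04, -0.435, -0.4255, -1.55, 0, 0, 0]
    - [0.04, -0.435, -0.4255, -1.55, 0, 0, 0]
    - [0.04, -0.435, -0.4255, -1.55, 0, 0, 0]
    - [0.04, -0.435, -0.4255, -1.55, 0, 0, 0]
    - [0.04, -0.435, -0.4255, -1.55, 0, 0, 0]
    - [0.04, -0.435, -0.4255, -1.55, 0, 0, 0]
    - [0.04, -0.435, -0.4255, -1.55, 0, 0, 0]
    - [0.04, -0.435, -0.4255, -1.55, 0, 0, 0]
    - [0.04, -0.435, -0.4255, -1.55, 0, 0, 0]

```text
time: 1.9
tool_pos: [0.4792, -0.0926, 0.1911]
tcp_rot: [0.986, 1.338, -0.984]
wrist_force: [1.2, -0.0, 0.1]
width: 0.0
```

Run:
```python
from h import *
s=monitor.read_state();T=wristT(s);im=imaging.read_camera("wrist");cv2.imwrite("pics/w1.png",im);np.save("w1T.npy",T)
print(s["time"],s["tool_pos"],s["tcp_rot"],s["q"],s["wrist_force"],s["width"]);print(R.from_rotvec(s["tcp_rot"]).as_matrix().round(3))
```

```text
1.9 [ 0.47920625 -0.09261681  0.19108866] [ 0.98597312  1.33813901 -0.98402871] [-2.43128955e-01 -6.30980130e-02  2.03814980e+00  1.78726820e-03
  1.16745356e+00 -5.44667558e-01] [ 1.17914355 -0.01572233  0.12321471] 0.00033366836411443177
[[-0.     0.955  0.296]
 [ 0.002  0.296 -0.955]
 [-1.     0.    -0.002]]
```

View pics/w1.png

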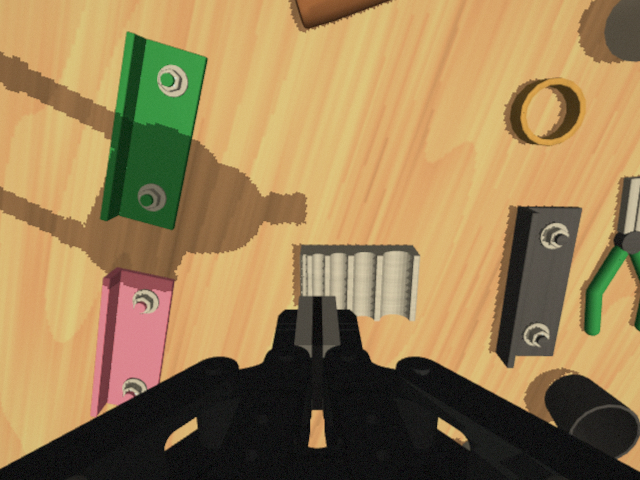

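The wrist view shows the block at (300–420, 245–320) with the finger near its near corner. The fence face is the left edge of the dark angle, from about (518, 206) to (498, 352). Next I'll measure both more closely.

Run:
```python
from h import *
im=cv2.imread("pics/w1.png");T=np.load("w1T.npy");hsv=cv2.cvtColor(im,cv2.COLOR_BGR2HSV)
print([ (x,hsv[280,x].tolist()) for x in (490,500,504,508,512,516,520,530)])
print([ (y,hsv[y,380].tolist()) for y in (238,243,246,249,252,255,258)])
c,b=maskrect(im,(0,0,0),(180,150,95),(485,190,590,372))
print("box",b.round(1).tolist(), c[c[:,1].argmin()],c[c[:,1].argmax()])
rows=np.arange(225,335); L=np.array([[c[c[:,1]==r,0].min()-.5,r] for r in rows])
w=ray("wrist",L,0,T); vx,vy,x0,y0=cv2.fitLine(w[:,:2].astype(np.float32),cv2.DIST_HUBER,0,.01,.01).ravel()
print("face z0 line dir",np.degrees(np.arctan2(vy,vx)),x0,y0)
for z in(0,.025): print(z,ray("wrist",[(518,206),(497,353),(511,366),(524,207)],z,T).round(4).tolist())
# top-view left edge for cross check
t=cv2.imread("pics/top0.png");print("top z0",ray("top",[(417.1,192.9),(356.4,210.6)],0).round(4).tolist())
cb,bb=maskrect(im,(0,0,60),(180,75,255),(285,240,430,325)); print("blk",bb.round(1).tolist(),ray("wrist",bb,.028,T).round(4).tolist())
print("blk corners",ray("wrist",[(302,254),(418,252)],.028,T).round(4).tolist(),ray("wrist",[(301.5,245.5),(417,247)],0,T).round(4).tolist())
cv2.imwrite("pics/w1c.png",cv2.resize(im[190:380,285:600],None,fx=2.5,fy=2.5,interpolation=cv2.INTER_CUBIC))
```

```text
[(490, [15, 139, 204]), (500, [16, 141, 130]), (504, [15, 131, 132]), (508, [4, 62, 29]), (512, [156, 49, 26]), (516, [105, 20, 25]), (520, [20, 36, 21]), (530, [18, 39, 85])]
[(238, [17, 130, 223]), (243, [17, 129, 221]), (246, [18, 55, 83]), (249, [21, 50, 82]), (252, [20, 55, 83]), (255, [21, 54, 128]), (258, [20, 53, 210])]
box [[491.1000061035156, 363.3999938964844], [518.7999877929688, 197.3000030517578], [580.9000244140625, 207.60000610351562], [553.2000122070312, 373.70001220703125]] [518 206] [507 366]
face z0 line dir -73.17602 0.6541419 -0.10573706
0 [[0.6361, -0.0429, 0.0], [0.6765, -0.1737, 0.0], [0.6945, -0.1824, 0.0], [0.6412, -0.0422, 0.0]]
0.025 [[0.6228, -0.0413, 0.025], [0.6602, -0.1623, 0.025], [0.6768, -0.1704, 0.025], [0.6275, -0.0407, 0.025]]
top z0 [[0.6724, -0.1766, 0.0], [0.6333, -0.0427, 0.0]]
blk [[296.0, 324.0], [296.79998779296875, 244.8000030517578], [419.1000061035156, 246.10000610351562], [418.29998779296875, 325.29998779296875]] [[0.49, -0.1848, 0.028], [0.4715, -0.1193, 0.028], [0.5619, -0.0925, 0.028], [0.586, -0.1563, 0.028]]
blk corners [[0.4774, -0.1254, 0.028], [0.5628, -0.0972, 0.028]] [[0.4766, -0.1277, 0.0], [0.57, -0.1002, 0.0]]
```

View pics/w1c.png

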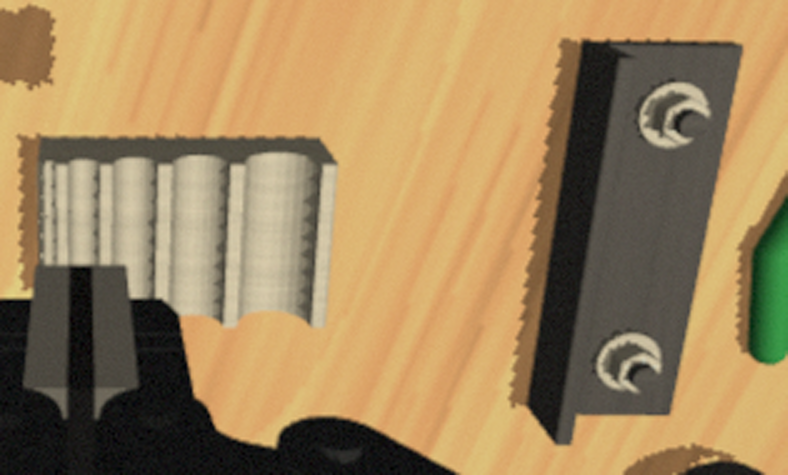

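Run:
```python
import numpy as np,json
def arc(a,b,z0,phis,x=0):  # pre-advance z0, then arc about COR at (y,z)=(a,b) from the contact TCP
    out=[]
    for f in np.radians(phis):
        v=-np.array([a,b]); u,n=v[0],-v[1]
        U=u*np.cos(f)-n*np.sin(f);N=u*np.sin(f)+n*np.cos(f)
        out.append([x,round(a+U,4),round(z0+b-N,4),round(-f,3),0,0,0])
    return out
print(json.dumps(arc(.046,.039,.02,range(3,46,3))))
```

```text
[[0, -0.002, 0.0225, -0.052, 0, 0, 0], [0, -0.0038, 0.025, -0.105, 0, 0, 0], [0, -0.0055, 0.0277, -0.157, 0, 0, 0], [0, -0.0071, 0.0304, -0.209, 0, 0, 0], [0, -0.0085, 0.0332, -0.262, 0, 0, 0], [0, -0.0098, 0.0361, -0.314, 0, 0, 0], [0, -0.0109, 0.0391, -0.367, 0, 0, 0], [0, -0.0119, 0.0421, -0.419, 0, 0, 0], [0, -0.0127, 0.0451, -0.471, 0, 0, 0], [0, -0.0133, 0.0482, -0.524, 0, 0, 0], [0, -0.0138, 0.0513, -0.576, 0, 0, 0], [0, -0.0141, 0.0545, -0.628, 0, 0, 0], [0, -0.0143, 0.0576, -0.681, 0, 0, 0], [0, -0.0143, 0.0608, -0.733, 0, 0, 0], [0, -0.0141, 0.0639, -0.785, 0, 0, 0]]
```

Request:
jog_arm:
  rows:
    - [0.05, -0.004, 0, 0, 0, 0, 0]
    - [0.1, -0.004, 0, 0, 0, 0, 0]
    - [0.15, -0.004, 0, 0, 0, 0, 0]
    - [0.17, -0.004, 0, 0, 0, 0, 0]
    - [0.18, -0.004, 0, 0, 0, 0, 0]
    - [0.181, -0.004, 0, 0, 0, 0, 0]
    - [0.181, -0.004, 0, 0, 0, 0, 0]

```text
time: 2.65
tool_pos: [0.4767, -0.0938, 0.0113]
tcp_rot: [0.986, 1.336, -0.983]
wrist_force: [-0.4, 0.7, 1.2]
width: 0.002
```

Request:
jog_arm:
  rows:
    - [0.001, 0, 0.005, 0, 0, 0, 0]
    - [0.001, 0, 0.01, 0, 0, 0, 0]
    - [0.001, 0, 0.014, 0, 0, 0, 0]
    - [0.001, 0, 0.018, 0, 0, 0, 0]
    - [0.001, -0.002, 0.0225, -0.052, 0, 0, 0]
    - [0.001, -0.0038, 0.025, -0.105, 0, 0, 0]
    - [0.001, -0.0055, 0.0277, -0.157, 0, 0, 0]
    - [0.001, -0.0071, 0.0304, -0.209, 0, 0, 0]
    - [0.001, -0.0085, 0.0332, -0.262, 0, 0, 0]
    - [0.001, -0.0098, 0.0361, -0.314, 0, 0, 0]
    - [0.001, -0.0109, 0.0391, -0.367, 0, 0, 0]
    - [0.001, -0.0119, 0.0421, -0.419, 0, 0, 0]
    - [0.001, -0.0127, 0.0451, -0.471, 0, 0, 0]
    - [0.001, -0.0133, 0.0482, -0.524, 0, 0, 0]

```text
time: 4.05
tool_pos: [0.4774, -0.1434, 0.0102]
tcp_rot: [0.584, 1.493, -0.58]
wrist_force: [-2.0, 3.0, 3.3]
width: -0.004
```

```bash
cat > look.py <<'E'
import sys;from h import *
n=sys.argv[1];s=monitor.read_state();T=wristT(s);im=imaging.read_camera("top");cv2.imwrite(f"pics/t{n}.png",im)
w=imaging.read_camera("wrist");cv2.imwrite(f"pics/w{n}.png",w);np.save(f"w{n}T.npy",T)
print(s["time"],np.round(s["tool_pos"],4),np.round(s["wrist_force"],1),"zyaw",np.degrees(np.arctan2(*R.from_rotvec(s["tcp_rot"]).as_matrix()[[1,0],2])).round(1))
c=im[150:300,330:480];c=cv2.resize(c,(600,600),interpolation=cv2.INTER_CUBIC)
cv2.imwrite(f"pics/v{n}.png",np.hstack([cv2.resize(c,(480,480)),cv2.resize(w,(320,240)).repeat(2,0)[:480]]))
E
python3 look.py 2
```

```text
4.05 [ 0.4774 -0.1434  0.0102] [-2.   3.   3.3] zyaw -42.6
```

View pics/v2.png

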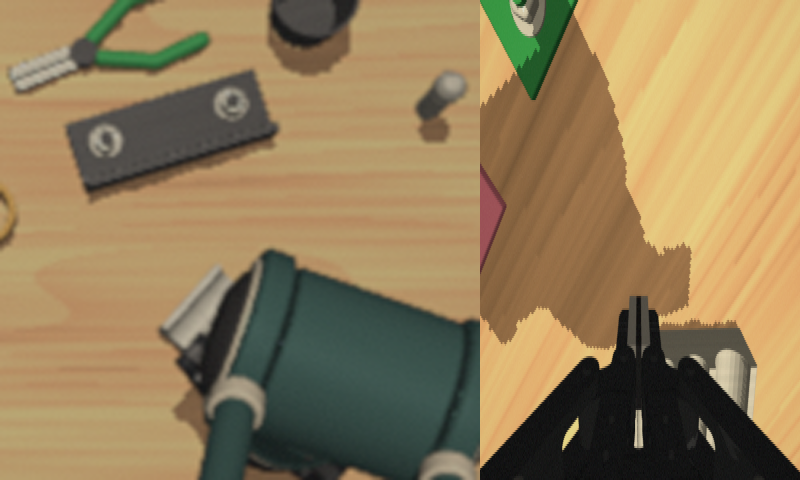

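The wrist view shows the block turning with the finger. Its pushed side's bottom edge runs from about (360, 323) to (516, 327), nearly parallel to the jaw line. I'll extract it by mask.

```bash
cat > side.py <<'E'
# bottom edge of the pushed side from wrist picture: wood->steel transition per column
import sys;from h import *
def side(n,x0,x1,y0,y1):
    im=cv2.imread(f"pics/w{n}.png");T=np.load(f"w{n}T.npy");h=cv2.cvtColor(im,cv2.COLOR_BGR2HSV)
    P=[]
    for x in range(x0,x1):
        c=np.where(h[y0:y1,x,1]<85)[0]
        if len(c): P.append((x,y0+c[0]-.5))
    P=np.array(P);w=ray("wrist",P,0,T)[:,:2]
    vx,vy,a,b=cv2.fitLine(w.astype(np.float32),cv2.DIST_HUBER,0,.005,.01).ravel()
    if vx*np.cos(1)+vy*np.sin(1)<0: vx,vy=-vx,-vy
    print("edge",len(P),P[0],P[-1],"ang",np.degrees(np.arctan2(vy,vx)).round(1),"ends",w[0].round(4),w[-1].round(4));return w
if __name__=="__main__": side(sys.argv[1],*map(int,sys.argv[2:]))
E
python3 side.py 2 370 515 310 360; python3 -c "
from h import *
T=np.load('w2T.npy');print(ray('wrist',[(516,327)],0,T),ray('wrist',[(552,364)],.028,T),ray('wrist',[(516,354)],.028,T))"
```

```text
edge 145 [370.  330.5] [514.  327.5] ang 48.4 ends [ 0.5012 -0.1354] [ 0.5404 -0.0909]
[[ 0.54078084 -0.09020903  0.        ]] [[ 0.53975367 -0.08988307  0.028     ]] [[ 0.5280135  -0.09677488  0.028     ]]
```

Run:
```python
import numpy as np,json
a,b=.046,.039
o=[]
for f in np.radians(np.arange(3,58,3)):
    u,n=-a,b;U=u*np.cos(f)-n*np.sin(f);N=u*np.sin(f)+n*np.cos(f)
    o.append([0,round(a+U,4),round(b-N,4),round(-f,3),0,0,0])
print(json.dumps(o))
```

```text
[[0, -0.002, 0.0025, -0.052, 0, 0, 0], [0, -0.0038, 0.005, -0.105, 0, 0, 0], [0, -0.0055, 0.0077, -0.157, 0, 0, 0], [0, -0.0071, 0.0104, -0.209, 0, 0, 0], [0, -0.0085, 0.0132, -0.262, 0, 0, 0], [0, -0.0098, 0.0161, -0.314, 0, 0, 0], [0, -0.0109, 0.0191, -0.367, 0, 0, 0], [0, -0.0119, 0.0221, -0.419, 0, 0, 0], [0, -0.0127, 0.0251, -0.471, 0, 0, 0], [0, -0.0133, 0.0282, -0.524, 0, 0, 0], [0, -0.0138, 0.0313, -0.576, 0, 0, 0], [0, -0.0141, 0.0345, -0.628, 0, 0, 0], [0, -0.0143, 0.0376, -0.681, 0, 0, 0], [0, -0.0143, 0.0408, -0.733, 0, 0, 0], [0, -0.0141, 0.0439, -0.785, 0, 0, 0], [0, -0.0138, 0.0471, -0.838, 0, 0, 0], [0, -0.0133, 0.0502, -0.89, 0, 0, 0], [0, -0.0126, 0.0533, -0.942, 0, 0, 0], [0, -0.0118, 0.0563, -0.995, 0, 0, 0]]
```

Request:
jog_arm:
  rows:
    - [0, -0.002, 0.0025, -0.052, 0, 0, 0]
    - [0, -0.0038, 0.005, -0.105, 0, 0, 0]
    - [0, -0.0055, 0.0077, -0.157, 0, 0, 0]
    - [0, -0.0071, 0.0104, -0.209, 0, 0, 0]
    - [0, -0.0085, 0.0132, -0.262, 0, 0, 0]
    - [0, -0.0098, 0.0161, -0.314, 0, 0, 0]
    - [0, -0.0109, 0.0191, -0.367, 0, 0, 0]
    - [0, -0.0119, 0.0221, -0.419, 0, 0, 0]
    - [0, -0.0127, 0.0251, -0.471, 0, 0, 0]
    - [0, -0.0133, 0.0282, -0.524, 0, 0, 0]
    - [0, -0.0138, 0.0313, -0.576, 0, 0, 0]
    - [0, -0.0141, 0.0345, -0.628, 0, 0, 0]
    - [0, -0.0143, 0.0376, -0.681, 0, 0, 0]
    - [0, -0.0143, 0.0408, -0.733, 0, 0, 0]
    - [0, -0.0141, 0.0439, -0.785, 0, 0, 0]
    - [0, -0.0138, 0.0471, -0.838, 0, 0, 0]
    - [0, -0.0133, 0.0502, -0.89, 0, 0, 0]

```text
time: 5.85
tool_pos: [0.5044, -0.1877, 0.0099]
tcp_rot: [-0.112, 1.57, 0.115]
wrist_force: [-3.4, -0.0, 3.3]
width: 0.003
```

```bash
python3 look.py 3
```

```text
5.85 [ 0.5044 -0.1877  0.0099] [-3.4 -0.   3.3] zyaw 8.3
```

View pics/w3.png

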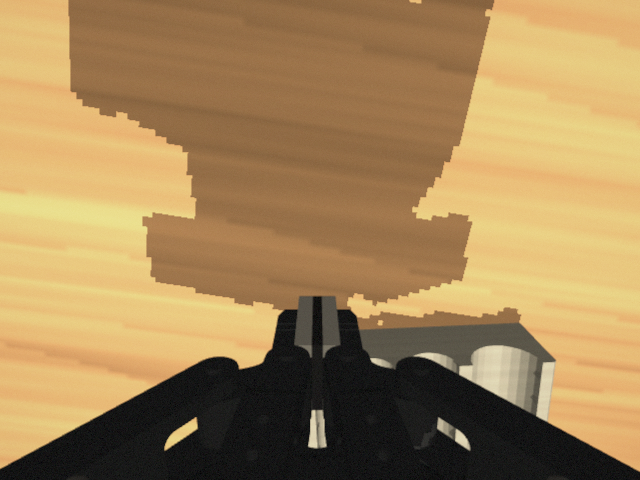

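The wrist view shows the side's bottom edge from about (365, 330) to the corner at (519, 324). The finger is on the block's left end, still pushing it round.

```bash
python3 side.py 3 375 512 300 365; python3 -c "
from h import *
T=np.load('w3T.npy');c=ray('wrist',[(519,324)],0,T)[0];d=ray('wrist',[(554,360)],.028,T)[0];print(c,d)
t=ray('wrist',[(365,330)],0,T)[0];e=c-t;th=np.arctan2(e[1],e[0]);print('ang',np.degrees(th))
u=np.array([np.cos(th),np.sin(th)]);n=np.array([-u[1],u[0]]);C=(c[:2]+d[:2])/2-.046*u-.028*n;s=np.array([.5044,-.1877])
F=np.array([.6555,-.109]);g=np.radians(16.8);f=np.array([[np.cos(g),np.sin(g)],[-np.sin(g),np.cos(g)]])
print('C',C,'fence frame',f@(C-F),'tcp rel block',(s-C)@u,(s-C)@n,'tcp fence',f@(s-F))"
```

```text
edge 137 [375.  328.5] [511.  323.5] ang 100.8 ends [ 0.5119 -0.1628] [ 0.5017 -0.1081]
[ 0.50146897 -0.10475896  0.        ] [ 0.50044023 -0.10605722  0.028     ]
ang 100.64062339744042
C [ 0.53696695 -0.14544696] fence frame [-0.12400833 -0.00063156] tcp rel block -0.03551305865553897 0.039808898067395904 tcp fence [-0.16739778 -0.03166834]
```

Request:
jog_arm:
  rows:
    - [0, 0, -0.012, 0, 0, 0, 0]
    - [0, 0, -0.022, 0, 0, 0, 0]
    - [0, 0.012, -0.022, -0.07, 0, 0, 0]
    - [0, 0.029, -0.022, -0.148, 0, 0, 30]
    - [0.002, 0.029, -0.022, -0.148, 0, 0, 60]
    - [0.002, 0.029, -0.022, -0.148, 0, 0, 60]
    - [0.002, 0.029, -0.022, -0.148, 0, 0, 60]
    - [0.002, 0.029, -0.022, -0.148, 0, 0, 60]
    - [0.002, 0.029, -0.022, -0.148, 0, 0, 60]
    - [0.002, 0.029, -0.022, -0.148, 0, 0, 60]

```text
time: 6.95
tool_pos: [0.4793, -0.1627, 0.008]
tcp_rot: [-0.226, 1.559, 0.229]
wrist_force: [-1.0, 1.1, 0.2]
width: 0.601
```

```bash
python3 look.py 4
```

```text
6.95 [ 0.4793 -0.1627  0.008 ] [-1.   1.1  0.2] zyaw 16.6
```

View pics/v4.png

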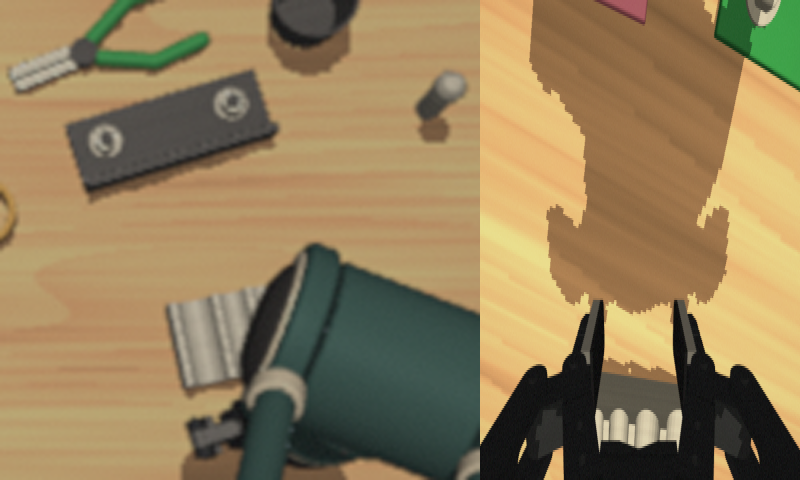

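Both fingertips are spread behind the pushed long side, at about (600, 300) and (680, 300) in the combined picture. The block is centred between them, so I'll push square to the fence.

Request:
jog_arm:
  rows:
    - [0, 0, 0.005, 0, 0, 0, 60]
    - [0, 0, 0.01, 0, 0, 0, 60]
    - [0, 0, 0.014, 0, 0, 0, 60]
    - [0, 0, 0.017, 0, 0, 0, 60]
    - [0, 0, 0.02, 0, 0, 0, 60]
    - [0, 0, 0.023, 0, 0, 0, 60]
    - [0, 0, 0.026, 0, 0, 0, 60]
    - [0, 0, 0.03, 0, 0, 0, 60]
    - [0, 0, 0.034, 0, 0, 0, 60]
    - [0, 0, 0.038, 0, 0, 0, 60]
    - [0, 0, 0.043, 0, 0, 0, 60]
    - [0, 0, 0.048, 0, 0, 0, 60]
    - [0, 0, 0.053, 0, 0, 0, 60]
    - [0, 0, 0.058, 0, 0, 0, 60]
    - [0, 0, 0.063, 0, 0, 0, 60]
    - [0, 0, 0.068, 0, 0, 0, 60]
    - [0, 0, 0.073, 0, 0, 0, 60]
    - [0, 0, 0.078, 0, 0, 0, 60]
    - [0, 0, 0.083, 0, 0, 0, 60]
    - [0, 0, 0.087, 0, 0, 0, 60]

```text
time: 9.05
tool_pos: [0.5586, -0.138, 0.0077]
tcp_rot: [-0.227, 1.568, 0.231]
wrist_force: [-13.4, -4.0, 11.1]
width: 0.601
```

```bash
python3 look.py 5
```

```text
9.05 [ 0.5586 -0.138   0.0077] [-13.4  -4.   11.1] zyaw 16.7
```

View pics/v5.png

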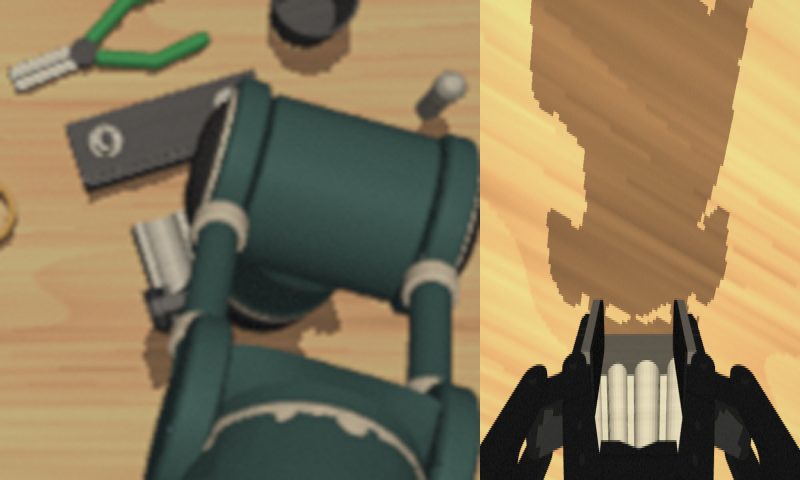

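Request:
jog_arm:
  rows:
    - [-0.001, 0, -0.004, 0, 0, 0, 60]
    - [-0.001, 0, -0.006, 0, 0, 0, 60]
    - [-0.0015, 0, -0.003, 0, 0, 0, 60]
    - [-0.0015, 0, 0, 0, 0, 0, 60]
    - [-0.0015, 0, 0.003, 0, 0, 0, 60]
    - [-0.0015, 0, 0.006, 0, 0, 0, 60]
    - [-0.0015, 0, 0.009, 0, 0, 0, 60]
    - [-0.0015, 0, 0.012, 0, 0, 0, 60]
    - [-0.0015, 0, 0.015, 0, 0, 0, 60]
    - [-0.0015, 0, 0.018, 0, 0, 0, 60]
    - [-0.0015, 0, 0.021, 0, 0, 0, 60]
    - [-0.0015, 0, 0.024, 0, 0, 0, 60]
    - [-0.0015, 0, 0.027, 0, 0, 0, 60]

```text
time: 10.45
tool_pos: [0.5818, -0.1307, 0.0092]
tcp_rot: [-0.227, 1.574, 0.233]
wrist_force: [-14.2, -4.3, 13.1]
width: 0.598
```

```bash
python3 look.py 6; python3 side.py 6 250 370 300 365
```

```text
10.45 [ 0.5818 -0.1307  0.0092] [-14.2  -4.3  13.1] zyaw 16.8
edge 120 [250.  332.5] [369.  332.5] ang 106.5 ends [ 0.6013 -0.1538] [ 0.5874 -0.1071]
```

Request:
jog_arm:
  rows:
    - [0, 0, -0.004, 0, 0, 0, 60]
    - [0, 0, -0.005, 0, 0, 0, 60]
    - [-0.001, 0, -0.002, 0, 0, 0, 60]
    - [-0.0015, 0, 0, 0, 0, 0, 60]
    - [-0.002, 0, 0.002, 0, 0, 0, 60]
    - [-0.002, 0, 0.004, 0, 0, 0, 60]
    - [-0.002, 0, 0.006, 0, 0, 0, 60]
    - [-0.002, 0, 0.008, 0, 0, 0, 60]
    - [-0.002, 0, 0.009, 0, 0, 0, 60]

```text
time: 11.45
tool_pos: [0.5889, -0.128, 0.0104]
tcp_rot: [-0.227, 1.578, 0.234]
wrist_force: [-7.7, -3.2, 5.6]
width: 0.601
```

Request:
jog_arm:
  rows:
    - [-0.0002, 0, 0.002, 0, 0, 0, 60]
    - [-0.0003, 0, 0.003, 0, 0, 0, 60]
    - [-0.0005, 0, 0.004, 0, 0, 0, 60]
    - [-0.0005, 0, 0.004, 0, 0, 0, 60]

```text
time: 11.85
tool_pos: [0.5897, -0.1276, 0.0105]
tcp_rot: [-0.228, 1.585, 0.235]
wrist_force: [-8.8, -3.7, 6.0]
width: 0.601
```

Request:
jog_arm:
  rows:
    - [-0.0002, 0, 0.003, 0, 0, 0, 60]
    - [-0.0003, 0, 0.005, 0, 0, 0, 60]
    - [-0.0005, 0, 0.006, 0, 0, 0, 60]
    - [-0.0005, 0, 0.006, 0, 0, 0, 60]

```text
time: 12.25
tool_pos: [0.5896, -0.1276, 0.0106]
tcp_rot: [-0.229, 1.598, 0.236]
wrist_force: [-17.0, -8.3, 13.4]
width: 0.6
```

```bash
python3 look.py 7; python3 side.py 7 250 370 300 365
python3 - <<'E'
from h import *
s=monitor.read_state();print(R.from_rotvec(s["tcp_rot"]).as_matrix().round(3),s["torque"])
E
```

```text
12.25 [ 0.5896 -0.1276  0.0106] [-17.   -8.3  13.4] zyaw 16.9
edge 120 [250.  332.5] [369.  332.5] ang 106.5 ends [ 0.6095 -0.1507] [ 0.5955 -0.1036]
[[-0.039 -0.29   0.956]
 [-0.001  0.957  0.29 ]
 [-0.999  0.01  -0.038]] [-1.46167098  2.68948899 -0.27299146]
```

Request:
jog_arm:
  rows:
    - [0, 0, -0.006, 0, 0, 0, 60]
    - [0, 0, -0.015, 0, 0, 0, 60]
    - [0, 0, -0.03, 0, 0, 0, 60]
    - [0, 0, -0.045, 0, 0, 0, 60]
    - [-0.03, 0, -0.055, 0, 0, 0, 60]
    - [-0.08, 0, -0.055, 0, 0, 0, 60]
    - [-0.13, 0, -0.055, 0, 0, 0, 60]
    - [-0.17, -0.03, -0.055, 0, 0, 0, 60]
    - [-0.19, -0.08, -0.055, 0, 0, 0, 60]
    - [-0.19, -0.12, -0.055, 0, 0, 0, 60]
    - [-0.19, -0.12, -0.055, 0, 0, 0, 60]
    - [-0.19, -0.12, -0.055, 0, 0, 0, 60]

```text
time: 13.55
tool_pos: [0.5783, -0.2588, 0.2007]
tcp_rot: [-0.226, 1.598, 0.235]
wrist_force: [-0.2, 0.8, 0.3]
width: 0.604
```

```bash
python3 look.py 8
python3 - <<'E'
from h import *
t=cv2.imread("pics/t8.png")[140:290,320:470];w=cv2.imread("pics/w8.png")
cv2.imwrite("pics/v8.png",np.hstack([cv2.resize(t,(320,320),interpolation=cv2.INTER_CUBIC)[:,:],cv2.resize(w,(427,320))]))
E
```

```text
13.55 [ 0.5783 -0.2588  0.2007] [-0.2  0.8  0.3] zyaw 16.8
```

View pics/w8.png

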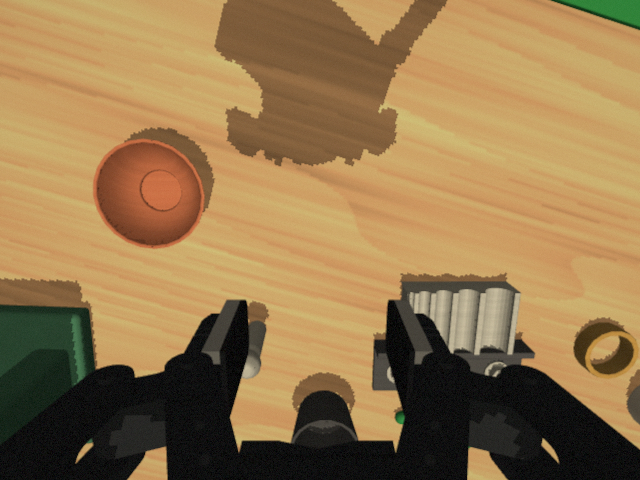

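The block (402–520, 275–355) sits against the fence (373–534) and within both ends. I'll clear the arm for a measured top view.

Request:
jog_arm:
  rows:
    - [-0.02, -0.05, -0.03, 0, 0, 0, 60]
    - [-0.03, -0.1, -0.07, 0, 0, 0, 60]
    - [-0.03, -0.15, -0.11, 0, 0, 0, 60]
    - [-0.03, -0.2, -0.15, 0, 0, 0, 60]
    - [-0.03, -0.2, -0.15, 0, 0, 0, 60]
    - [-0.03, -0.2, -0.15, 0, 0, 0, 60]

```text
time: 14.25
tool_pos: [0.5088, -0.475, 0.2309]
tcp_rot: [-0.208, 1.631, 0.178]
wrist_force: [0.5, 0.4, -0.4]
width: 0.6
```

Run:
```python
from h import *
im=imaging.read_camera("top");sd=imaging.read_camera("side");cv2.imwrite("pics/t9.png",im);cv2.imwrite("pics/s9.png",sd)
s=monitor.read_state();print(s["time"],s["tool_pos"])
c,b=maskrect(im,(0,0,100),(180,70,255),(340,190,430,245));w=ray("top",b,.028);print("blk",b.round(1).tolist(),w.round(4).tolist(),np.linalg.norm(np.diff(w,axis=0),axis=1).round(4))
F=np.array([.6555,-.109]);g=np.radians(16.8);f=np.array([[np.cos(g),np.sin(g)],[-np.sin(g),np.cos(g)]])
print("fence frame",((w[:,:2]-F)@f.T).round(4).tolist())
# wrist: near bottom edge angle at hold
T=np.load("w7T.npy")
print("near edge from w7",((np.array([[.6095,-.1507],[.5955,-.1036]])-F)@f.T).round(4).tolist())
A=cv2.resize(im[140:260,320:450],(390,360),interpolation=cv2.INTER_CUBIC);B=cv2.resize(sd[170:270,210:340],(390,300),interpolation=cv2.INTER_CUBIC)
B=cv2.copyMakeBorder(B,0,60,0,0,cv2.BORDER_CONSTANT);cv2.imwrite("pics/v9.png",np.hstack([A,B]))
```

```text
14.35 [ 0.50954776 -0.47314314  0.23071485]
blk [[366.0, 205.3000030517578], [407.3999938964844, 192.0], [415.70001220703125, 217.6999969482422], [374.29998779296875, 231.0]] [[0.6393, -0.0619, 0.028], [0.6681, -0.1511, 0.028], [0.612, -0.1675, 0.028], [0.5835, -0.0788, 0.028]] [0.0938 0.0584 0.0932]
fence frame [[-0.0019, 0.0498], [-0.0001, -0.044], [-0.0586, -0.0434], [-0.0602, 0.0498]]
near edge from w7 [[-0.0561, -0.0266], [-0.0559, 0.0225]]
```

View pics/v9.png

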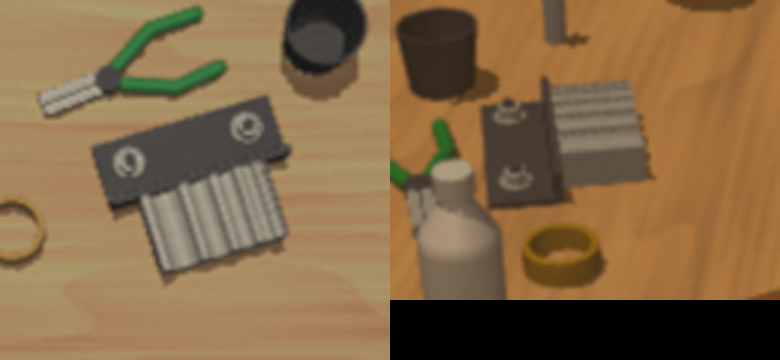

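Both views show the block against the face, with its ends at fy −44 and +50 mm inside the ±68 mm fence. The top view reads about 1° of yaw, which is within noise. To be sure it is flush, I'll press each end lightly with the shut fingertip.

```bash
cat > go.py <<'E'
import sys;from h import *
fx,fy,z=map(float,sys.argv[1:4]);g=np.radians(16.8);F=np.array([.6555,-.109])
P=np.r_[F+fx*np.array([np.cos(g),np.sin(g)])+fy*np.array([-np.sin(g),np.cos(g)]),z]
s=monitor.read_state();M=R.from_rotvec(s["tcp_rot"]);Z=np.array([np.cos(g),np.sin(g),0]);X=np.array([0,0,-1.]);W=R.from_matrix(np.c_[X,np.cross(Z,X),Z])
print(P.round(4),"shift",M.inv().apply(P-s["tool_pos"]).round(4),"turn",(M.inv()*W).as_rotvec().round(3))
E
python3 go.py -0.095 0.028 0.12; python3 go.py -0.095 0.028 0.012
```

```text
[ 0.5565 -0.1097  0.12  ] shift [0.0982 0.3421 0.141 ] turn [-0.048 -0.07   0.007]
[ 0.5565 -0.1097  0.012 ] shift [0.2059 0.3431 0.1485] turn [-0.048 -0.07   0.007]
```

Request:
jog_arm:
  rows:
    - [0.02, 0.05, 0.02, -0.048, -0.07, 0.007, 0]
    - [0.098, 0.342, 0.141, -0.048, -0.07, 0.007, 0]
    - [0.098, 0.342, 0.141, -0.048, -0.07, 0.007, 0]
    - [0.098, 0.342, 0.141, -0.048, -0.07, 0.007, 0]
    - [0.098, 0.342, 0.141, -0.048, -0.07, 0.007, 0]
    - [0.098, 0.342, 0.141, -0.048, -0.07, 0.007, 0]
    - [0.098, 0.342, 0.141, -0.048, -0.07, 0.007, 0]
    - [0.098, 0.342, 0.141, -0.048, -0.07, 0.007, 0]
    - [0.098, 0.342, 0.141, -0.048, -0.07, 0.007, 0]
    - [0.098, 0.342, 0.141, -0.048, -0.07, 0.007, 0]
    - [0.098, 0.342, 0.141, -0.048, -0.07, 0.007, 0]
    - [0.14, 0.343, 0.144, -0.048, -0.07, 0.007, 0]
    - [0.18, 0.343, 0.1475, -0.048, -0.07, 0.007, 0]
    - [0.204, 0.343, 0.1485, -0.048, -0.07, 0.007, 0]
    - [0.204, 0.343, 0.1485, -0.048, -0.07, 0.007, 0]
    - [0.204, 0.343, 0.1485, -0.048, -0.07, 0.007, 0]

```text
time: 15.95
tool_pos: [0.5568, -0.1107, 0.0144]
tcp_rot: [-0.229, 1.558, 0.229]
wrist_force: [-0.3, -0.5, 1.1]
width: 0.002
```

```bash
python3 go.py -0.069 0.028 0.012
```

```text
[ 0.5814 -0.1021  0.012 ] shift [0.0024 0.0011 0.026 ] turn [-0.001  0.     0.   ]
```

Request:
jog_arm:
  rows:
    - [0.001, 0.001, 0.008, 0, 0, 0, 0]
    - [0.001, 0.001, 0.016, 0, 0, 0, 0]
    - [0.001, 0.001, 0.021, 0, 0, 0, 0]
    - [0.001, 0.001, 0.024, 0, 0, 0, 0]
    - [0.001, 0.001, 0.026, 0, 0, 0, 0]
    - [0.0005, 0.001, 0.028, 0, 0, 0, 0]
    - [0, 0.001, 0.03, 0, 0, 0, 0]
    - [0, 0.001, 0.031, 0, 0, 0, 0]
    - [0, 0.001, 0.031, 0, 0, 0, 0]

```text
time: 16.85
tool_pos: [0.5823, -0.1018, 0.0138]
tcp_rot: [-0.23, 1.566, 0.23]
wrist_force: [-10.1, -5.3, 7.4]
width: 0.002
```

```bash
python3 go.py -0.069 0.028 0.012
```

```text
[ 0.5814 -0.1021  0.012 ] shift [ 0.0018 -0.     -0.001 ] turn [-0.001 -0.008 -0.001]
```

Request:
jog_arm:
  rows:
    - [0, 0, 0.003, 0, 0, 0, 0]
    - [0, 0, 0.005, 0, 0, 0, 0]
    - [0, 0, 0.005, 0, 0, 0, 0]

```text
time: 17.15
tool_pos: [0.5822, -0.1017, 0.0135]
tcp_rot: [-0.231, 1.577, 0.231]
wrist_force: [-13.3, -7.5, 12.7]
width: -0.002
```

Request:
jog_arm:
  rows:
    - [0, 0, -0.006, 0, 0, 0, 0]
    - [0, 0, -0.016, 0, 0, 0, 0]
    - [0, -0.02, -0.02, 0, 0, 0, 0]
    - [0, -0.05, -0.02, 0, 0, 0, 0]
    - [0, -0.05, -0.02, 0, 0, 0, 0]
    - [0, -0.05, -0.02, 0, 0, 0, 0]

```text
time: 17.75
tool_pos: [0.5773, -0.1556, 0.0136]
tcp_rot: [-0.23, 1.577, 0.23]
wrist_force: [-0.3, 0.5, -0.9]
width: -0.0
```

```bash
python3 go.py -0.068 -0.022 0.013
```

```text
[ 0.5968 -0.1497  0.013 ] shift [0.0003 0.     0.0203] turn [-0.001 -0.018 -0.003]
```

Firm at the left end, with no movement as the force rose. Now the other end.

Request:
jog_arm:
  rows:
    - [0, 0, 0.008, 0, -0.018, 0, 0]
    - [0, 0, 0.014, 0, -0.018, 0, 0]
    - [0, 0, 0.018, 0, -0.018, 0, 0]
    - [0, 0, 0.02, 0, -0.018, 0, 0]
    - [0, 0, 0.022, 0, -0.018, 0, 0]
    - [-0.0005, 0, 0.024, 0, -0.018, 0, 0]
    - [-0.001, 0, 0.026, 0, -0.018, 0, 0]
    - [-0.001, 0, 0.028, 0, -0.018, 0, 0]
    - [-0.001, 0, 0.028, 0, -0.018, 0, 0]

```text
time: 18.65
tool_pos: [0.5965, -0.1492, 0.0133]
tcp_rot: [-0.228, 1.575, 0.235]
wrist_force: [-21.1, -8.9, 14.4]
width: -0.002
```

```bash
python3 go.py -0.068 -0.022 0.013
```

```text
[ 0.5968 -0.1497  0.013 ] shift [ 0.0003 -0.0006  0.0001] turn [ 0.001 -0.016 -0.006]
```

Both ends stop firmly at the same depth. I'll withdraw the hand.

Request:
jog_arm:
  rows:
    - [0, 0, -0.006, 0, 0, 0, 0]
    - [0, 0, -0.015, 0, 0, 0, 0]
    - [0, 0, -0.03, 0, 0, 0, 0]
    - [0, 0, -0.045, 0, 0, 0, 0]
    - [-0.03, 0, -0.055, 0, 0, 0, 0]
    - [-0.08, 0, -0.055, 0, 0, 0, 0]
    - [-0.13, 0, -0.055, 0, 0, 0, 0]
    - [-0.18, -0.03, -0.06, 0, 0, 0, 0]
    - [-0.2, -0.08, -0.07, 0, 0, 0, 0]
    - [-0.2, -0.13, -0.09, 0, 0, 0, 0]
    - [-0.2, -0.18, -0.11, 0, 0, 0, 0]
    - [-0.2, -0.23, -0.13, 0, 0, 0, 0]
    - [-0.2, -0.27, -0.15, 0, 0, 0, 0]
    - [-0.2, -0.27, -0.15, 0, 0, 0, 0]
    - [-0.2, -0.27, -0.15, 0, 0, 0, 0]
    - [-0.2, -0.27, -0.15, 0, 0, 0, 0]

```text
time: 20.25
tool_pos: [0.5401, -0.4434, 0.2131]
tcp_rot: [-0.221, 1.587, 0.215]
wrist_force: [0.3, -0.3, -0.1]
width: 0.006
```

Run:
```python
from h import *
im=imaging.read_camera("top");sd=imaging.read_camera("side")
s=monitor.read_state();print(s["time"],s["tool_pos"],s["joint_vel"].__abs__().max() if hasattr(s["joint_vel"],"max") else s["joint_vel"])
c,b=maskrect(im,(0,0,100),(180,70,255),(340,190,430,245));w=ray("top",b,.028)
F=np.array([.6555,-.109]);g=np.radians(16.8);f=np.array([[np.cos(g),np.sin(g)],[-np.sin(g),np.cos(g)]])
print("fence frame",((w[:,:2]-F)@f.T).round(4).tolist())
o=cv2.imread("pics/top0.png");d=cv2.absdiff(im,o).max(2)
for n,(x0,y0,x1,y1) in dict(hammer=(240,200,325,310),punch=(455,168,480,190),bowl=(498,205,540,250),ring=(312,204,338,230),pliers=(330,140,398,180),tin=(412,132,445,168),flux=(275,178,302,210)).items(): print(n,(d[y0:y1,x0:x1]>50).sum())
A=cv2.resize(im[140:260,320:450],(390,360),interpolation=cv2.INTER_CUBIC);B=cv2.resize(sd[170:270,210:340],(390,360),interpolation=cv2.INTER_CUBIC)
cv2.imwrite("pics/v10.png",np.hstack([A,B]))
```

```text
20.35 [ 0.54067589 -0.44256975  0.21353231] 0.010072543312452987
fence frame [[-0.0019, 0.0498], [-0.0001, -0.0445], [-0.0585, -0.044], [-0.0602, 0.0498]]
hammer 0
punch 0
bowl 0
ring 0
pliers 0
tin 0
flux 0
```

View pics/v10.png

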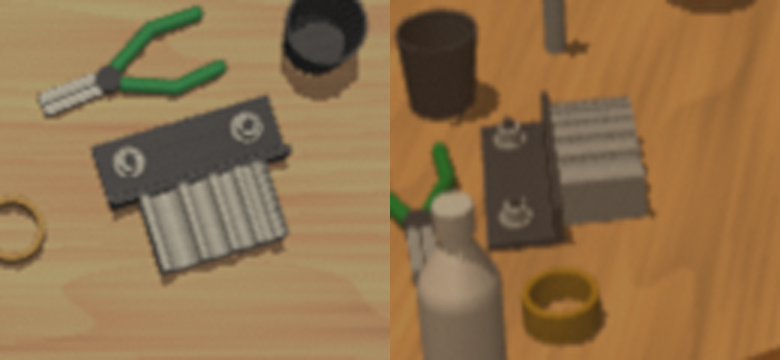

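The block lies against the face (both crops), unchanged after the end presses. The other tools have not moved, and the hand is clear.

```bash
python3 -c "
from h import *
print(finish_job())"
```

```text
the job is handed in; nothing more can be done
None
```

The swage block now lies with one long side against the working face of the steel fence, and the job is handed in (about 20 s of the 72 s used). I turned it about 90° with the shut fingertips at its near corner. Then I pushed it square onto the fence with both fingertips and pressed each end lightly.

**Contact:** Both ends stopped firmly at the same depth, to within about 0.3 mm, with no further movement as the force rose.

**Ends:** The block spans −44 to +50 mm along the fence, whose ends are at ±68 mm, so nothing hangs past.

**Other tools and hand:** The top view shows no change at any of the other tools. The hand is well clear.

**Disagreements and limits:**
- The top view read about 1° of yaw, or 2 mm over the block's length, against my fence estimate. It read the same after the end presses, so I took it as camera noise.
- The pushing force reached about 14 to 20 N, above the 4 to 8 N that should slide the block. The fingers were dragging down on it. A peak of about 27 N came while pressing it against the fence, well under the 120 N limit.

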